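# Present the square jar to the shop's label reader and hold the turntable

### The job

On the grocery's checking stand, first raise the stiff lid of the label reader by its bar to about 45 degrees and let go of it, so that it stays there. Then turn the turntable slowly until the square jar (the others are round) stands at the front, in line with the small pointer beside the reader, and keep the gripper's fingers gripping it or one of its jars to hold it still: the program finishes while holding, without letting go. Leave the lid as set and the other goods on the table where they are.

Things in the scene. Friction and masses are not known exactly. Their poses are not given: they have to be found in the camera images.
- stand: checking stand, fixed: flat grey base 270 mm (its x) by 570 mm (its y, -310 to +260), 12 mm thick; origin on the table, turned up to 0.3 rad. In its frame the turntable's axis is at x 0, y +120 mm; the label reader, a white box 140 x 140 mm, top 70 mm above the table, spans y -280 to -140. A black arrow-shaped pointer 30 mm wide, 12 mm high lies at y -41 to -11 and points in +y at the turntable's front
- lid (a joint): lid angle, rad: 0 flat on the reader, 0.785 = 45 degrees, stop at 1.6; starts between 0 and 0.2. A white plate 140 x 140 x 12 mm hinged at the reader's edge farthest from the turntable; its free edge, with the bar, is towards the turntable and swings up. Stiff hinge (friction about 0.6 N m; lifting at the bar takes about 5 N): it stays where it is left
- lid_hinge (a point): middle of the lid's hinge line, which runs along the stand's x; 76 mm above the table, at stand y -280 mm
- lid_handle (a point): middle of the lid's round steel bar, 12 mm thick, 110 mm long, along the stand's x, 190 mm from the hinge line in the lid's plane. Two arms at its ends carry it; open gap of 44 mm between bar and lid plate, 58 mm or more of free air below it, so fingers reach down on both sides. As the lid opens it moves up and towards the hinge, and being round it turns between the fingers
- turntable (a joint): angle of the turntable in rad, growing anticlockwise seen from above, no stops; 0 (or a whole turn, 6.283) has the square jar exactly at the front. Starts between 0.8 and 5.48. Turns easily (friction 0.04 N m). Disc of 240 mm diameter, its top face 30 mm above the table, with a thin post (24 mm diameter, top 80 mm above the table) in the middle
- turn_axis (a point): centre of the disc's top face, 30 mm above the table (does not turn). Five amber jars with aluminium caps are fixed in the disc, centres on a circle of 90 mm radius, 72 degrees apart: one square, four round and alike, 42 mm in diameter, cap 40 mm in diameter and 22 mm high, its top 110 mm above the table. A cap can be gripped from above; let the hand turn with the disc
- square_jar (a point): centre of the top of the square jar's cap, 125 mm above the table; the jar is 40 x 40 mm, its cap 34 x 34 mm and 20 mm high. It is one of the five jars on the turntable and moves with it
- front (a point): the front place: the fixed point on the pointer's line, 90 mm from the turntable's axis on the reader's side (stand x 0, y +30 mm; 30 mm above the table), where the square jar's centre must come to stand in plan
- sauce: bystander: red sauce bottle, 54 mm diameter, 150 mm tall, loose; origin under its centre
- can: bystander: food can, 70 mm diameter, 90 mm tall, loose; origin under its centre
- tape: bystander: cardboard ring (empty tape core), 90 mm outer diameter, 45 mm high, loose; origin under its centre

How it is judged:
On the way, in this order (a step that is already met when the one before it is completed fails the run):
1. the lid stands at about 45 degrees (within 10 degrees), at rest and let go (value of joint lid between 0.61 and 0.96 rad and velocity of joint lid between -0.05 and 0.05 rad/s and contact force between each of the arm, the fingers and lid below 0.1 N), for 0.2 s.
2. the square jar is at the front and the fingers hold the turntable still (horizontal distance between square_jar and front below 0.015 m and contact force between the fingers and turntable above 1 N and velocity of joint turntable between -0.08 and 0.08 rad/s), for 0.2 s.
At the end, for the whole second after the job is handed in: The lid is still at 45 degrees within 10 degrees; the square jar's centre is within 15 mm, in plan, of the front place; the turntable stands still (under 0.08 rad/s) and the fingers are pressing on the turntable or its jars with more than 1 N, through the last second (all of step 2 and value of joint lid between 0.61 and 0.96 rad); the arm keeps its last pose, push and grip.
It fails at once if the turntable is spun fast (over 3.5 rad/s) (velocity of joint turntable above 3.5 rad/s or velocity of joint turntable below -3.5 rad/s).
It fails at once if a bystander is moved by more than 30 mm (distance of any of sauce, can, tape from where it was at the start of the episode above 0.03 m).
It also fails if it takes over 61 s, if anything falls off the work surface, if the arm or the gripper's body presses on something with over 40 N, if the wrist force passes 120 N, or if a joint passes its speed limit or range.

### The arm

A 7-joint arm with a two-finger parallel gripper is mounted at the origin on the work surface. World frame = base frame: x ahead of the robot, y to its left, z up, the work surface at z = 0. Lengths are in m, angles in rad, forces in N, time in s.
With the tool pointing down it reaches from about 0.425 to 0.875 m from the base axis. Payload 8.4 kg.
Tool frame: the origin (TCP) lies at the very end of the fingers, on their centre line; the grasp point (between the pads) lies 19 mm behind it; z points along the fingers, x is the direction in which the jaws open and shut, and the axes are right-handed (so a half turn about z gives the same grasp; the last joint's range is limited). The gripper opens to 85 mm and grips with 20 to 120 N. Pads are 22 mm wide; open, the fingers measure 114 mm over their backs; the gripper's body (76 mm by 85 mm) begins 54 mm behind the grasp point. The pads swing forward as they close: fully open they stand 13 mm farther back than shut.
Start: joints at [-1.346, 0.333, 0.04, 1.465, -0.013, 1.343, -0.059], TCP at [0.207, 0.616, 0.231] pointing down, gripper open.
Joint ranges: [-2.58, 2.58], [-0.38, 2.09], [-1.3, 1.39], [0.25, 2.4], [-1.5, 4.64], [0.08, 2.09], [-2.65, 2.65]. Speed limits (rad/s): [2.22, 2.22, 2.79, 2.79, 3.14, 3.14, 3.14].

### API

Orientations are given as a unit quaternion [x, y, z, w].
In Python, from station import arm, camera, camera_model, job_done gives the robot as it stands. The module is installed in compiled form; this text tells all that it offers.
- The arm moves only by the shell command python3 -m creep 'ROWS' [OPENING] [FORCE]. ROWS is JSON, a list of rows, each a list of 2 entries, a list of its own where there are three numbers: the shift along the tool's x, y, z in m, then the turn, a rotation vector about the tool's x, y, z in units of 6 degrees (1.0 is 6 degrees). In form: [[[dx, dy, dz], [rx, ry, rz]], ...]. A call has 1 to 8 rows; each row is the pose to reach, as a shift and turn from the pose commanded when the call began, along the tool's axes at that moment; what a row does not reach only later rows make up. A row lasts 1/10 s, in which the tool goes at most 50 mm and 8.59 degrees, less where a joint would pass 70% of its speed; a pose out of reach is approached as far as the arm can. A call with a gripper value outside its range is refused whole. OPENING is the finger opening in m, from 0 to 0.0854, set as the call begins (- or left out, the last holds). The fingers move at their own pace and stop on an object; FORCE is the grip in N (left out, the last holds). Time passes only in rows, so rows that repeat a pose let the fingers close. It gives the time, the measured TCP pose, the force and the opening at its end, in the units of the state.
- arm.state(): the state, without advancing time (a new reading comes with each control period).
- camera(name): name is "scene" or "top" or "wrist"; returns (picture, depth): 420x560x3 uint8, blue, green, red; 420x560 float32, m along the optical axis (not along the pixel's ray), 0 where there is no reading.
- camera_model(name): a dict with "fx", "fy", "cx", "cy" (pixels), "origin" and "attitude" of the camera in the world. Camera axes: x right, y up, looking along -z (the intrinsics and any distortion apply to the point x, -y, -z); pixel columns grow to the right and rows downward; lengths in m; the calibration is good to about 2 mm. The wrist camera is an equidistant fisheye: a pixel r from the principal point sees the ray r / f radians off the axis. A picture is of the moment at which its call begins: read the wrist's pose just before it. camera_model takes no time and is no camera call; for the wrist camera it gives the pose at the moment of the call.
- job_done(): hands the job in, once; it reports no verdict.
The state is a dict: "t": time; "joints": joint angles; "qvel": joint speeds; "effort": joint torques, N m; "tcp_pos": TCP position; "orientation": TCP orientation; "ft_force": force on the tool from outside, world axes, zero at the start; "torque": the same for the moment, N m; "finger_gap": finger opening in m.
Only numpy, scipy, OpenCV 4.12 (cv2) and the standard library are available. Lean on these libraries where they do the work, as an engineer would, in place of code of your own. Each camera call takes 0.05 s, during which the arm holds its last target.

## Working session

There is one attempt and no reset: what is moved stays moved. The work goes in short steps, Python scripts to look and compute and a shell command to move; the robot and the scene stay as the last step left them, time stands still between calls to the robot, and variables do not carry over. Pictures are saved under pics/ and viewed, and the job is handed in when it is done.

```bash
mkdir -p pics
python3 - <<'E'
from station import arm,camera,camera_model
import cv2
s=arm.state();print({k:s[k] for k in('t','tcp_pos','orientation','finger_gap','ft_force')})
for n in('scene','top'):
    p,d=camera(n);cv2.imwrite(f'pics/{n}0.png',p);import numpy as np;np.save(f'pics/{n}0.npy',d);print(n,camera_model(n))
E
```

```text
{'t': 0.0, 'tcp_pos': array([0.2067145 , 0.61576059, 0.23044065]), 'orientation': array([ 8.11857897e-01,  5.83854516e-01, -6.16727860e-04,  5.28566660e-04]), 'finger_gap': 0.08523268224967431, 'ft_force': array([-0.35594545,  0.46050184,  0.07304327])}
scene {'fx': 401.5346936286811, 'fy': 401.5346936286811, 'cx': 280.71636155440524, 'cy': 204.080637535851, 'origin': array([ 1.39145797, -0.12129532,  0.61610241]), 'attitude': array([0.33865632, 0.33697159, 0.61890707, 0.623471  ])}
top {'fx': 423.8533808371923, 'fy': 423.8533808371923, 'cx': 289.9556790871211, 'cy': 216.81194984911414, 'origin': array([ 0.50820287, -0.09751184,  0.94647205]), 'attitude': array([-0.03386487,  0.04011763,  0.70730639, -0.70495491])}
```

View pics/scene0.png

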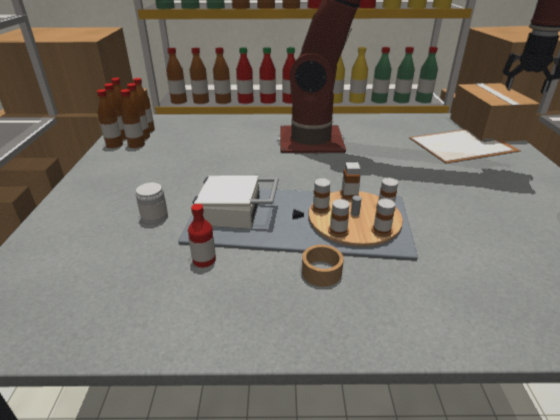

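View pics/top0.png

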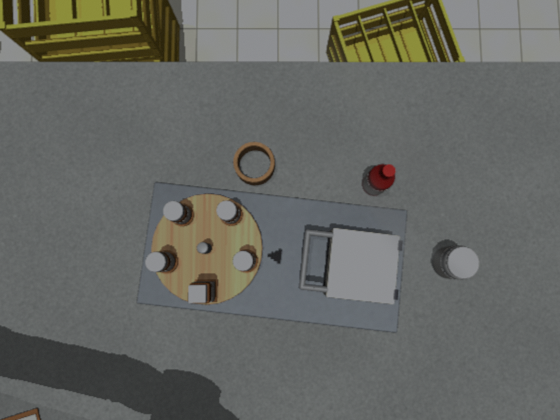

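The top view shows the turntable centred near (205,247), the square jar at (199,293), the pointer at (275,256) and the lid's bar near (306,260). The sauce is at (382,177), the can at (461,262) and the tape at (254,163). I'll enlarge it to measure.

```bash
cat > h.py <<'E'
import numpy as np
from scipy.spatial.transform import Rotation as R
from station import arm,camera,camera_model
def px2w(n,u,v,z=None,d=None,m=None):
    m=m or camera_model(n)
    r=np.array([(u-m['cx'])/m['fx'],-(v-m['cy'])/m['fy'],-1.])
    r=R.from_quat(m['attitude']).apply(r)
    t=d if d is not None else (z-m['origin'][2])/r[2]
    return m['origin']+t*r
def w2px(n,p):
    m=camera_model(n)
    c=R.from_quat(m['attitude']).inv().apply(np.array(p)-m['origin'])
    return m['cx']+m['fx']*c[0]/-c[2], m['cy']-m['fy']*c[1]/-c[2]
E
python3 - <<'E'
import cv2
p=cv2.imread('pics/top0.png')
cv2.imwrite('pics/top0a.png',cv2.resize(p[170:340,130:290],None,fx=3.5,fy=3.5,interpolation=cv2.INTER_CUBIC))
cv2.imwrite('pics/top0b.png',cv2.resize(p[170:340,260:420],None,fx=3.5,fy=3.5,interpolation=cv2.INTER_CUBIC))
E
```

```text
(no output)
```

View pics/top0a.png

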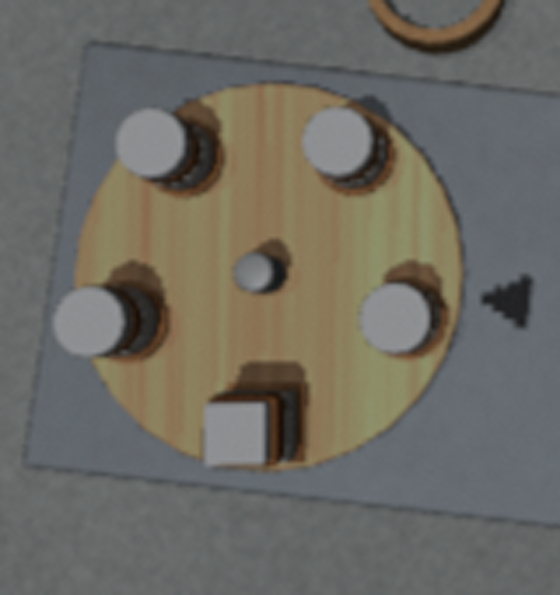

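View pics/top0b.png

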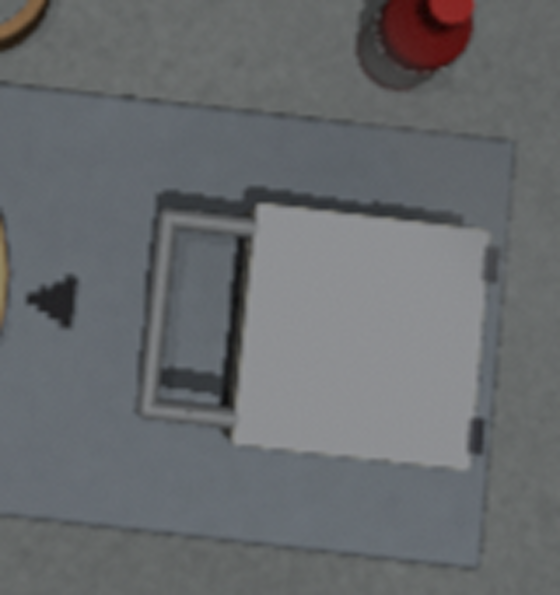

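Run:
```python
from h import *
A=lambda u,v:(130+u/3.5,170+v/3.5)
B=lambda u,v:(260+u/3.5,170+v/3.5)
f=lambda q,z:px2w('top',*q,z=z)
c=[f(A(88,42),.012),f(A(25,465),.012),f(B(478,567),.012),f(B(513,138),.012)]
for x in c:print('corner',x.round(4))
print([np.linalg.norm(c[i]-c[(i+1)%4]).round(4) for i in range(4)])
# corners: stand (+135?,+260)
P=np.array([[.135,.26],[-.135,.26],[-.135,-.31],[.135,-.31]])
W=np.array(c)[:,:2]
Pm,Wm=P.mean(0),W.mean(0)
H=(P-Pm).T@(W-Wm);th=np.arctan2(H[0,1]-H[1,0],H[0,0]+H[1,1])
Rm=np.array([[np.cos(th),-np.sin(th)],[np.sin(th),np.cos(th)]]);o=Wm-Rm@Pm
print('stand',o,th,'res',(W-(P@Rm.T+o)).round(4).tolist())
S=lambda x,y:Rm@[x,y]+o
print('axis',S(0,.12),'post',f(A(258,271),.08)[:2],'front',S(0,.03),'hinge',S(0,-.28))
print('tip',f(A(483,299),.024),S(0,-.011))
for q,z in [((236,433),.125),((151,144),.11),((338,143),.11),((395,318),.11),((90,321),.11)]:
    w=f(A(*q),z)[:2];r=w-S(0,.12);l=Rm.T@r
    print('jar',w.round(4),np.linalg.norm(r).round(4),'angle from front',np.degrees(np.arctan2(l[0],-l[1])).round(1))
d=np.load('pics/top0.npy')
for q in [B(166,213),B(147,412),B(157,312),B(240,440),B(262,215),B(360,330),B(250,330),B(156,300),B(480,300)]:
    u,v=q;w=px2w('top',u,v,d=d[int(round(v)),int(round(u))]);print('bar/lid',w.round(4),(Rm.T@(w[:2]-o)).round(4))
```

```text
corner [0.6853 0.1944 0.012 ]
corner [0.4201 0.2254 0.012 ]
corner [ 0.3555 -0.3353  0.012 ]
corner [ 0.6221 -0.3657  0.012 ]
[np.float64(0.267), np.float64(0.5645), np.float64(0.2683), np.float64(0.5636)]
stand [ 0.52360263 -0.04545835] -0.11372377343426335 res [[-0.0019, -0.0032], [0.0011, -0.0028], [0.0012, 0.0028], [-0.0004, 0.0031]]
axis [0.53722008 0.0737665 ] post [0.53703314 0.07051996] front [ 0.52700699 -0.01565214] hinge [ 0.49182856 -0.32364967]
tip [ 0.52111035 -0.05797215  0.024     ] [ 0.52235436 -0.0563873 ]
jar [0.4474 0.0722] 0.0898 angle from front -82.5
jar [0.608  0.1265] 0.0883 angle from front 133.2
jar [0.6083 0.0207] 0.0887 angle from front 59.8
jar [ 0.5095 -0.0124] 0.0905 angle from front -11.3
jar [0.5085 0.158 ] 0.089 angle from front -154.6
bar/lid [ 0.5693 -0.1404  0.0922] [ 0.0562 -0.0892]
bar/lid [ 0.4559 -0.1287  0.0933] [-0.0578 -0.0903]
bar/lid [ 0.5124 -0.1346  0.0966] [-0.001  -0.0899]
bar/lid [ 0.4397 -0.1817  0.0894] [-0.0679 -0.1449]
bar/lid [ 0.5681 -0.1961  0.0908] [ 0.0613 -0.1446]
bar/lid [ 0.5017 -0.2517  0.0889] [ 0.0017 -0.2074]
bar/lid [ 0.502  -0.1881  0.0917] [-0.0053 -0.1442]
bar/lid [ 0.5193 -0.1343  0.0932] [ 0.0058 -0.0887]
bar/lid [ 0.5188 -0.3242  0.0785] [ 0.0269 -0.2775]
```

```bash
cat >> h.py <<'E'
def rows(pos,xdir_deg,src=None):
    """shift (tool axes) and turn (6deg units) from src=(pos,rotation) to pos with tool down, tool x at heading deg"""
    if src is None:
        s=arm.state(); src=(s['tcp_pos'],R.from_quat(s['orientation']))
    a=np.radians(xdir_deg); X=np.array([np.cos(a),np.sin(a),0]);Z=np.array([0,0,-1.]);Y=np.cross(Z,X)
    T=R.from_matrix(np.column_stack([X,Y,Z]))
    d=src[1].inv().apply(np.array(pos)-src[0]); r=(src[1].inv()*T).as_rotvec()/np.radians(6)
    return d.round(4).tolist(),r.round(2).tolist()
E
python3 - <<'E'
from h import *
print(rows([.55,.30,.25],80)); print(rows([.512,-.137,.20],83.5))
E
```

```text
([-0.1902, 0.426, -0.0192], [-0.0, 0.01, -1.43])
([-0.6165, 0.529, 0.0314], [-0.0, 0.01, -2.01])
```

```bash
python3 -m creep '[[[-0.02,0.045,-0.01],[0,0,-0.5]],[[-0.04,0.09,-0.02],[0,0,-1]],[[-0.06,0.135,-0.02],[0,0,-1.4]],[[-0.08,0.18,-0.02],[0,0,-1.4]],[[-0.10,0.225,-0.02],[0,0,-1.4]],[[-0.12,0.27,-0.02],[0,0,-1.4]],[[-0.14,0.315,-0.02],[0,0,-1.4]],[[-0.19,0.426,-0.02],[0,0,-1.4]]]' 0.045 40
python3 -c "
from h import *
s=arm.state();print(s['joints'].round(2),s['tcp_pos']);print(rows([.512,-.137,.20],83.5))"
```

```text
t: 0.9
tcp_pos: [0.4986, 0.3477, 0.2511]
orientation: [0.767, 0.642, -0.0, -0.0]
ft_force: [0.5, 0.9, 0.8]
finger_gap: 0.0452
[-0.88  0.24  0.24  1.55 -0.06  1.36  0.76] [0.49857052 0.3477018  0.251138  ]
([-0.4748, 0.0985, 0.0512], [-0.0, 0.0, -0.61])
```

```bash
python3 -m creep '[[[-0.045,0.02,0],[0,0,-0.3]],[[-0.09,0.04,0],[0,0,-0.6]],[[-0.135,0.06,0],[0,0,-0.6]],[[-0.18,0.08,0],[0,0,-0.6]],[[-0.23,0.09,0.01],[0,0,-0.6]],[[-0.28,0.095,0.01],[0,0,-0.6]],[[-0.33,0.098,0.02],[0,0,-0.6]],[[-0.38,0.098,0.03],[0,0,-0.6]]]'
python3 -c "
from h import *
s=arm.state();print(s['joints'].round(2),s['tcp_pos']);print(rows([.512,-.137,.20],83.5))"
```

```text
t: 1.7
tcp_pos: [0.5273, -0.0401, 0.2218]
orientation: [0.746, 0.665, 0.0, 0.0]
ft_force: [0.8, 0.2, -0.6]
finger_gap: 0.045
[-0.47  0.09  0.49  1.79 -0.04  1.27  1.49] [ 0.52730441 -0.04009241  0.22183383]
([-0.098, -0.0041, 0.0218], [0.0, -0.0, -0.01])
```

```bash
python3 -m creep '[[[-0.045,-0.002,0],[0,0,0]],[[-0.09,-0.004,0.01],[0,0,0]],[[-0.098,-0.004,0.022],[0,0,0]],[[-0.098,-0.004,0.022],[0,0,0]]]'
python3 - <<'E'
from h import *
import cv2
m=camera_model('wrist');p,d=camera('wrist');cv2.imwrite('pics/w1.png',p);np.save('pics/w1.npy',d)
print(m);s=arm.state();print(s['tcp_pos'])
p,d=camera('top');cv2.imwrite('pics/top1.png',p)
E
```

```text
t: 2.1
tcp_pos: [0.5111, -0.1364, 0.1986]
orientation: [0.748, 0.664, -0.001, -0.001]
ft_force: [0.4, 1.2, -0.8]
finger_gap: 0.0454
{'fx': 325.19226210127806, 'fy': 325.19226210127806, 'cx': 279.6590990441508, 'cy': 209.144547533072, 'origin': array([ 0.4280669 , -0.12602591,  0.34152004]), 'attitude': array([-0.12202893, -0.10813489,  0.65541973,  0.7374556 ])}
[ 0.51206919 -0.13452278  0.19940796]
```

View pics/w1.png

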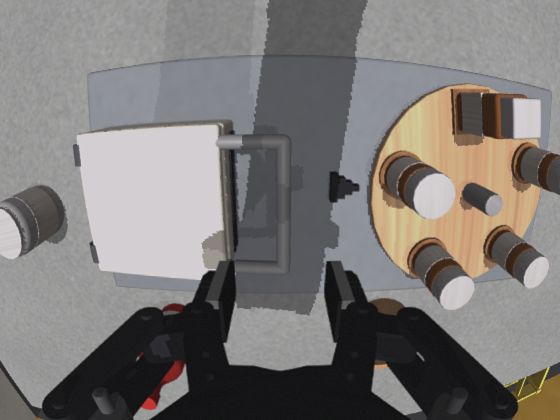

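View pics/top1.png

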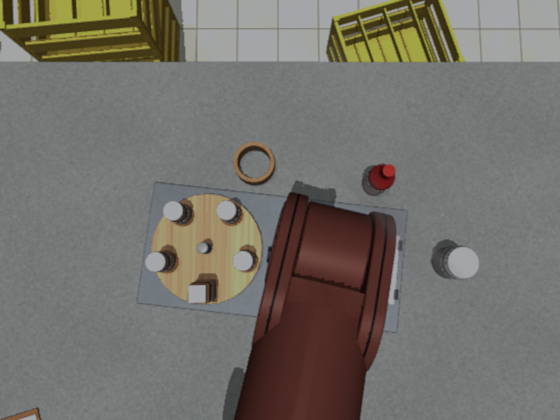

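The wrist view shows the bar vertical at u≈284, from v≈138 to 268, below and between the open fingers. Next I'll work out its middle with the fisheye model.

```bash
cat >> h.py <<'E'
def wpx(m,u,v,z=None,d=None):
    x,y=u-m['cx'],v-m['cy'];r=np.hypot(x,y);t=r/m['fx']
    ray=np.array([np.sin(t)*x/r,-np.sin(t)*y/r,-np.cos(t)])
    if d is not None: return m['origin']+R.from_quat(m['attitude']).apply(ray*d/np.cos(t))
    ray=R.from_quat(m['attitude']).apply(ray)
    return m['origin']+ray*(z-m['origin'][2])/ray[2]
E
python3 - <<'E'
from h import *
m={'fx': 325.19226210127806, 'cx': 279.6590990441508, 'cy': 209.144547533072, 'origin': np.array([ 0.4280669 , -0.12602591,  0.34152004]), 'attitude': np.array([-0.12202893, -0.10813489,  0.65541973,  0.7374556 ])}
d=np.load('pics/w1.npy')
for u,v in[(285,142),(284,170),(284,205),(284,240),(284,264)]:
    print(wpx(m,u,v,z=.092).round(4),wpx(m,u,v,d=d[v,u]).round(4))
print(rows([.5125,-.135,.105],83.5),rows([.5125,-.135,.072],83.5))
E
```

```text
[ 0.4587 -0.1256  0.092 ] [ 0.4584 -0.1256  0.0941]
[ 0.4805 -0.1289  0.092 ] [ 0.4799 -0.1289  0.0949]
[ 0.5092 -0.1322  0.092 ] [ 0.5081 -0.1321  0.0952]
[ 0.5399 -0.1357  0.092 ] [ 0.5384 -0.1356  0.0954]
[ 0.5627 -0.1383  0.092 ] [ 0.561  -0.1381  0.095 ]
([-0.0016, 0.0, 0.0949], [-0.01, -0.0, 0.0]) ([-0.0016, 0.0, 0.1279], [-0.01, -0.0, 0.0])
```

```bash
python3 -m creep '[[[0.001,0,0.04],[0,0,0]],[[0.001,0,0.08],[0,0,0]],[[0.001,0,0.11],[0,0,0]],[[0.001,0,0.13],[0,0,0]],[[0.001,0,0.13],[0,0,0]]]'
python3 -m creep '[[[0,0,0],[0,0,0]],[[0,0,0],[0,0,0]],[[0,0,0],[0,0,0]],[[0,0,0],[0,0,0]],[[0,0,0],[0,0,0]],[[0,0,0],[0,0,0]]]' 0.0 40
python3 - <<'E'
from h import *
import cv2
s=arm.state();print(s['tcp_pos'],s['orientation'],s['ft_force'])
p,d=camera('wrist');cv2.imwrite('pics/w2.png',p)
p,d=camera('scene');cv2.imwrite('pics/s2.png',p)
E
```

```text
t: 2.7
tcp_pos: [0.5116, -0.1314, 0.0679]
orientation: [0.745, 0.667, -0.002, -0.002]
ft_force: [0.1, -0.7, 0.1]
finger_gap: 0.0448
t: 3.3
tcp_pos: [0.5139, -0.134, 0.0709]
orientation: [0.746, 0.666, 0.001, 0.001]
ft_force: [3.7, -0.3, 1.7]
finger_gap: 0.0105
[ 0.51388883 -0.13396395  0.0709486 ] [0.74630675 0.66560097 0.00086898 0.00091194] [ 3.68655013 -0.26023466  1.68266025]
```

View pics/w2.png

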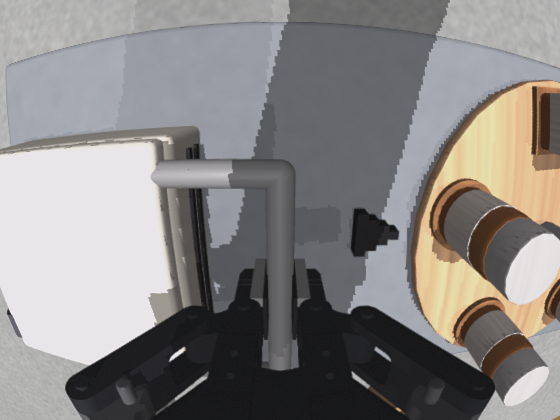

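View pics/s2.png

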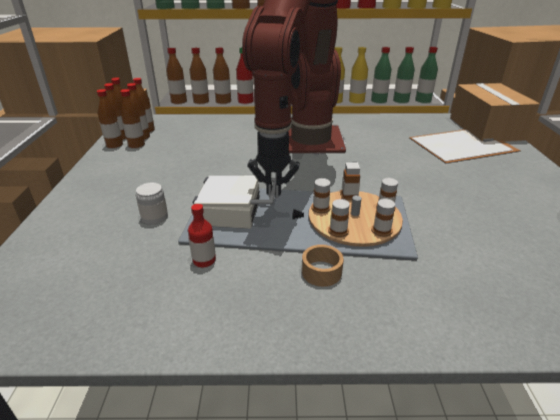

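The wrist view shows the bar clamped between the pads near (280,320). The gap of 10.5 mm fits the 12 mm bar. I'll lift it along the arc about the hinge.

```bash
python3 -m creep '[[[-0.001,0,-0.009],[0,0,0]],[[-0.002,0,-0.018],[0,0,0]],[[-0.004,0,-0.027],[0,0,0]],[[-0.0065,0,-0.037],[0,0,0]],[[-0.0095,0,-0.046],[0,0,0]],[[-0.0125,0,-0.055],[0,0,0]],[[-0.016,0,-0.0635],[0,0,0]],[[-0.02,0,-0.072],[0,0,0]]]'
python3 -m creep '[[[-0.0045,0,-0.0085],[0,0,0]],[[-0.0095,0,-0.0165],[0,0,0]],[[-0.015,0,-0.0245],[0,0,0]],[[-0.0205,0,-0.032],[0,0,0]],[[-0.028,0,-0.0405],[0,0,0]],[[-0.035,0,-0.048],[0,0,0]],[[-0.035,0,-0.048],[0,0,0]],[[-0.035,0,-0.048],[0,0,0]]]'
python3 - <<'E'
from h import *
import cv2
s=arm.state();print(s['tcp_pos'],s['orientation'],s['ft_force'])
p,d=camera('wrist');cv2.imwrite('pics/w3.png',p)
p,d=camera('scene');cv2.imwrite('pics/s3.png',cv2.resize(p[120:290,130:430],None,fx=2.5,fy=2.5))
E
```

```text
t: 4.2
tcp_pos: [0.5117, -0.1516, 0.1423]
orientation: [0.746, 0.666, 0.001, -0.0]
ft_force: [8.3, 5.2, -3.4]
finger_gap: 0.0104
t: 5.0
tcp_pos: [0.5081, -0.1838, 0.1917]
orientation: [0.745, 0.667, 0.003, -0.002]
ft_force: [-0.1, 15.8, 17.4]
finger_gap: 0.0103
[ 0.50810829 -0.18379669  0.19165769] [ 0.7450585   0.6669912   0.0028491  -0.00156666] [-0.08809317 15.75956944 17.36841447]
```

View pics/s3.png

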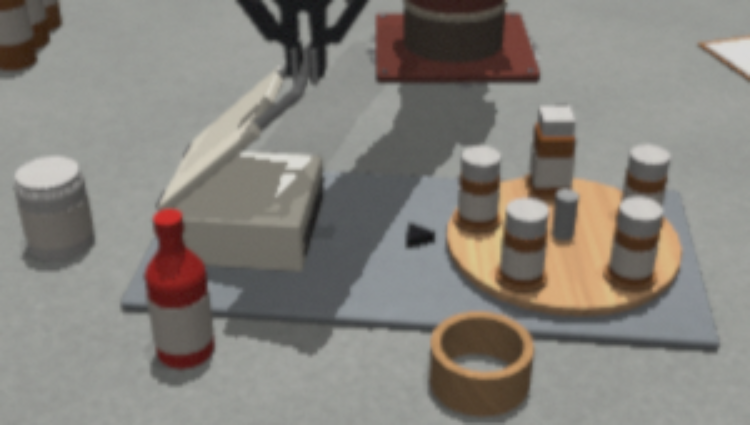

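View pics/w3.png

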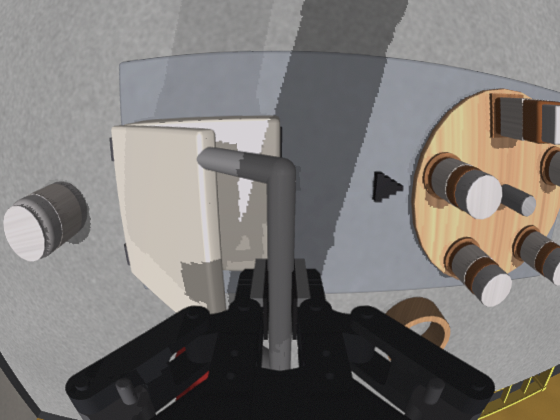

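The lid is raised, with the bar at z≈0.211, which is about 0.79 rad. I'll release it and go straight up.

```bash
python3 -m creep '[[[0,0,0],[0,0,0]],[[0,0,0],[0,0,0]],[[0,0,0],[0,0,0]],[[0,0,0],[0,0,0]]]' 0.042
python3 -c "
from h import *
import cv2
s=arm.state();print(s['tcp_pos'],s['ft_force'])
p,d=camera('wrist');cv2.imwrite('pics/w4.png',p)"
```

```text
t: 5.5
tcp_pos: [0.5059, -0.1889, 0.1897]
orientation: [0.747, 0.665, -0.0, -0.0]
ft_force: [0.3, 0.2, 0.9]
finger_gap: 0.0417
[ 0.50586979 -0.18891856  0.18971387] [0.28849083 0.21357769 0.86120709]
```

View pics/w4.png

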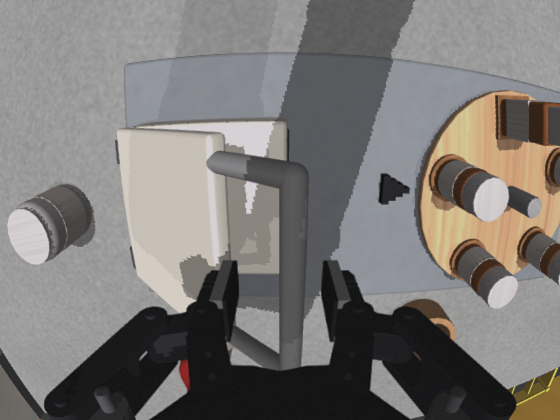

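The wrist view shows the bar free, at u≈293 between the pads at 225 and 335. Now straight up.

```bash
python3 -m creep '[[[0.003,0,-0.02],[0,0,0]],[[0.003,0,-0.045],[0,0,0]],[[0.003,0,-0.07],[0,0,0]],[[0.003,0,-0.07],[0,0,0]]]'
python3 - <<'E'
from h import *
import cv2
s=arm.state();print(s['tcp_pos'],s['ft_force'],s['joints'].round(2))
m=camera_model('wrist');p,d=camera('wrist');cv2.imwrite('pics/w5.png',p);np.save('pics/w5.npy',d);np.save('pics/w5m.npy',m,allow_pickle=True)
print(rows([.4474,.0722,.24],0),rows([.4474,.0722,.24],90))
E
```

```text
t: 5.95
tcp_pos: [0.508, -0.1864, 0.2633]
orientation: [0.747, 0.665, 0.001, 0.002]
ft_force: [1.1, -0.4, -0.4]
finger_gap: 0.0422
[ 0.50803393 -0.18640548  0.26325785] [ 1.05422984 -0.39376231 -0.37641188] [-0.3   0.09  0.61  1.71 -0.05  1.35  1.78]
([0.2497, -0.0892, 0.0212], [0.02, -0.02, 13.9]) ([0.2497, -0.0892, 0.0212], [0.02, 0.0, -1.1])
```

View pics/w5.png

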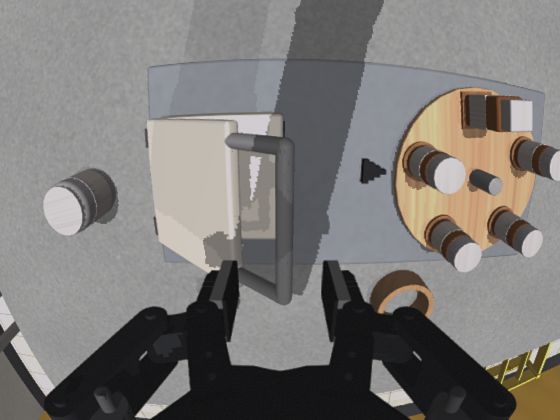

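```bash
python3 - <<'E'
from h import *
m=np.load('pics/w5m.npy',allow_pickle=True).item();d=np.load('pics/w5.npy')
for u,v in[(288,160),(288,200),(286,240),(516,115),(436,175),(488,182)]:
    print(wpx(m,u,v,d=d[v,u]).round(4))
print(wpx(m,516,115,z=.125))
E
python3 -m creep '[[[0.03,-0.01,0],[0,0,1.4]],[[0.07,-0.03,0],[0,0,2.8]],[[0.11,-0.04,0],[0,0,4.2]],[[0.15,-0.055,0],[0,0,5.6]],[[0.19,-0.07,0],[0,0,7]],[[0.22,-0.08,0.0],[0,0,8.4]],[[0.25,-0.089,0.01],[0,0,9.8]],[[0.25,-0.089,0.02],[0,0,11.2]]]' 0.065
python3 -c "
from h import *
s=arm.state();print(s['joints'].round(2));print(rows([.4474,.0722,.24],1))"
```

```text
[ 0.4604 -0.1753  0.2107]
[ 0.4856 -0.1781  0.2113]
[ 0.5133 -0.1823  0.2102]
[0.4468 0.0659 0.1248]
[ 0.5075 -0.0279  0.1111]
[0.5318 0.0646 0.0768]
[0.44678958 0.06575427 0.125     ]
t: 6.8
tcp_pos: [0.4454, 0.0776, 0.2388]
orientation: [0.982, 0.188, -0.001, -0.0]
ft_force: [-0.4, -0.2, 0.1]
finger_gap: 0.0648
[-0.56 -0.09  0.28  1.92  0.02  1.31  0.08]
([-0.0001, 0.0058, -0.0012], [-0.01, 0.01, 3.45])
```

The bar's top is at 0.211, so its centre is near 0.206 and the lid near 0.75 rad, inside 0.61 to 0.96. I'll finish turning the hand and look at the jar.

```bash
python3 -m creep '[[[0,0.003,0],[0,0,1.2]],[[0,0.006,0],[0,0,2.4]],[[0,0.006,0],[0,0,3.45]],[[0,0.006,0],[0,0,3.45]],[[0,0.006,0],[0,0,3.45]]]'
python3 - <<'E'
from h import *
import cv2
s=arm.state();print(s['tcp_pos'],s['orientation'],s['joints'].round(2))
m=camera_model('wrist');p,d=camera('wrist');cv2.imwrite('pics/w6.png',p);np.save('pics/w6.npy',d);np.save('pics/w6m.npy',m,allow_pickle=True)
E
```

```text
t: 7.3
tcp_pos: [0.4487, 0.0672, 0.2394]
orientation: [1.0, 0.01, -0.001, 0.0]
ft_force: [-0.2, 0.6, -0.2]
finger_gap: 0.0648
[0.44874677 0.06720232 0.23940955] [ 9.99952026e-01  9.77630285e-03 -5.78246626e-04  1.90295684e-04] [-0.54 -0.09  0.28  1.92  0.02  1.31 -0.25]
```

View pics/w6.png

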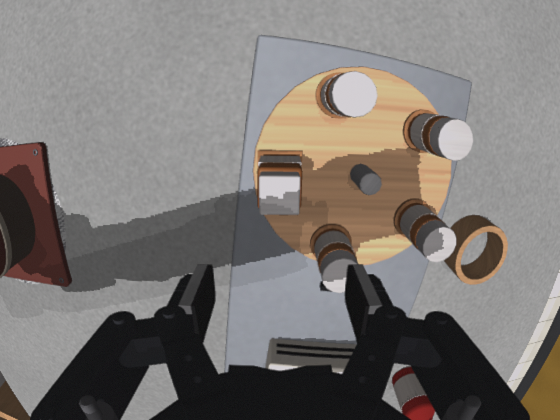

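The square cap's top is at about (280,195). Its sides run along the image axes, so it is aligned with the jaws (pads at u≈200 and 362).

Run:
```python
from h import *
import cv2
p=cv2.imread('pics/w6.png')
cv2.imwrite('pics/w6a.png',cv2.resize(p[130:240,230:400],None,fx=4.5,fy=4.5,interpolation=cv2.INTER_CUBIC))
m=np.load('pics/w6m.npy',allow_pickle=True).item();d=np.load('pics/w6.npy')
print(wpx(m,280,195,z=.125),wpx(m,280,195,d=d[195,280]),wpx(m,368,184,z=.08))
for q in[(352,94),(456,140),(439,244)]:print(wpx(m,*q,z=.11))
```

```text
[0.44831419 0.07546513 0.125     ] [0.44831002 0.07569584 0.12578024] [0.53471752 0.07553618 0.08      ]
[0.50653621 0.16050091 0.11      ]
[0.60977753 0.12877249 0.11      ]
[0.60947339 0.02414307 0.11      ]
```

View pics/w6a.png

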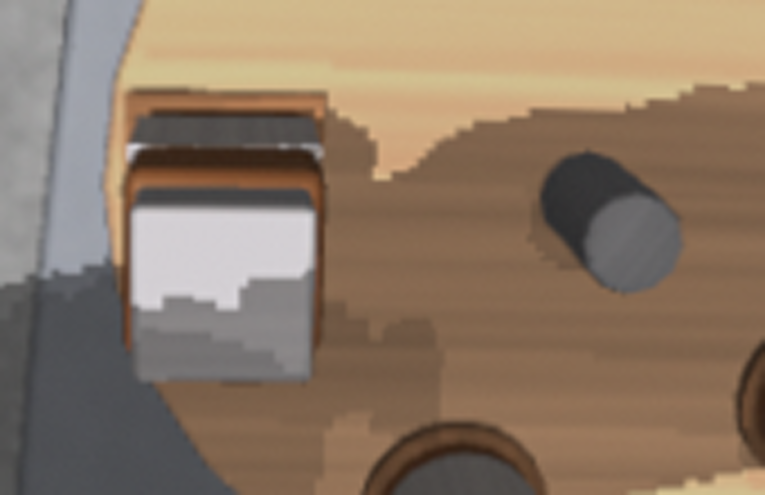

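```bash
python3 -m creep '[[[0,-0.007,0.03],[0,0,0]],[[0,-0.007,0.06],[0,0,0]],[[0,-0.007,0.09],[0,0,0]],[[0,-0.007,0.12],[0,0,0]],[[0,-0.007,0.14],[0,0,0]],[[0,-0.007,0.154],[0,0,0]],[[0,-0.007,0.154],[0,0,0]]]'
python3 -m creep '[[[0,0,0],[0,0,0]],[[0,0,0],[0,0,0]],[[0,0,0],[0,0,0]],[[0,0,0],[0,0,0]],[[0,0,0],[0,0,0]],[[0,0,0],[0,0,0]]]' 0.0 30
python3 - <<'E'
from h import *
import cv2
s=arm.state();print(s['tcp_pos'],s['orientation'],s['ft_force'],s['joints'].round(2))
p,d=camera('wrist');cv2.imwrite('pics/w7.png',p)
E
```

```text
t: 8.05
tcp_pos: [0.4475, 0.074, 0.0843]
orientation: [1.0, 0.009, -0.002, 0.001]
ft_force: [-0.1, 0.3, 0.9]
finger_gap: 0.0651
t: 8.65
tcp_pos: [0.448, 0.0744, 0.0869]
orientation: [1.0, 0.008, -0.001, -0.0]
ft_force: [-7.1, -0.1, 5.5]
finger_gap: 0.0393
[0.44802229 0.07438081 0.08687122] [ 9.99963965e-01  8.44306336e-03 -8.72217086e-04 -1.53156576e-04] [-7.07851984 -0.10557172  5.51717114] [-0.53  0.07  0.28  2.1  -0.02  0.97 -0.22]
```

View pics/w7.png

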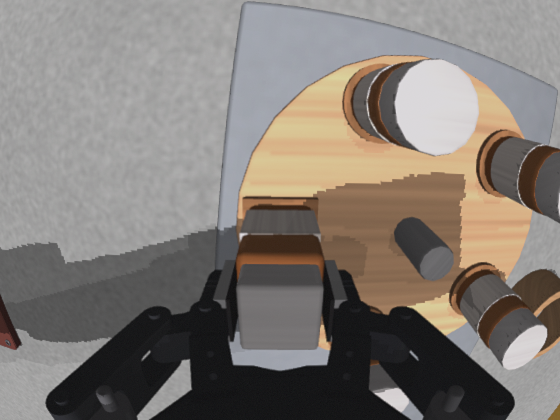

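The jar is gripped by its body (gap 39.3 mm). I'll turn it along the 90 mm arc with the hand rotating, 32° per call.

```bash
python3 -m creep '[[[0.0002,0.0063,0],[0,0,-0.667]],[[0.0009,0.0125,0],[0,0,-1.333]],[[0.002,0.0187,0],[0,0,-2]],[[0.0035,0.0248,0],[0,0,-2.667]],[[0.0054,0.0308,0],[0,0,-3.333]],[[0.0078,0.0366,0],[0,0,-4]],[[0.0105,0.0423,0],[0,0,-4.667]],[[0.0137,0.0477,0],[0,0,-5.333]]]'
python3 -c "
from h import *
s=arm.state();print(s['joints'].round(2),s['torque'],R.from_quat(s['orientation']).as_matrix()[:,0])"
```

```text
t: 9.5
tcp_pos: [0.4623, 0.0264, 0.0869]
orientation: [0.958, 0.285, -0.001, -0.0]
ft_force: [-7.6, -0.7, 5.8]
finger_gap: 0.0395
[-0.45  0.09  0.31  2.09 -0.03  0.98  0.46] [-0.30473531  1.72355334  0.27469481] [ 0.83724295  0.54682767 -0.00193532]
```

Forces are steady and low, so I'll continue.

```bash
python3 -m creep '[[[0.0002,0.0063,0],[0,0,-0.667]],[[0.0009,0.0125,0],[0,0,-1.333]],[[0.002,0.0187,0],[0,0,-2]],[[0.0035,0.0248,0],[0,0,-2.667]],[[0.0054,0.0308,0],[0,0,-3.333]],[[0.0078,0.0366,0],[0,0,-4]],[[0.0105,0.0423,0],[0,0,-4.667]],[[0.0137,0.0477,0],[0,0,-5.333]]]'
python3 - <<'E'
from h import *
import cv2
s=arm.state();print(s['joints'].round(2),s['torque'])
a=R.from_quat(s['orientation']).as_matrix()[:,0];print('tool x',np.degrees(np.arctan2(a[1],a[0])))
r=s['tcp_pos'][:2]-[.5365,.073];print(np.linalg.norm(r),np.degrees(np.arctan2(r[1],r[0])))
p,d=camera('top');cv2.imwrite('pics/top8.png',p)
E
```

```text
t: 10.3
tcp_pos: [0.4998, -0.0064, 0.0869]
orientation: [0.843, 0.538, -0.001, -0.0]
ft_force: [-8.4, -1.9, 6.9]
finger_gap: 0.0391
[-0.35  0.16  0.3   2.   -0.06  0.99  1.11] [-0.4887283   1.84528757  0.57489793]
tool x 65.16249704071198
0.0875293208392569 -114.81736541403949
```

View pics/top8.png

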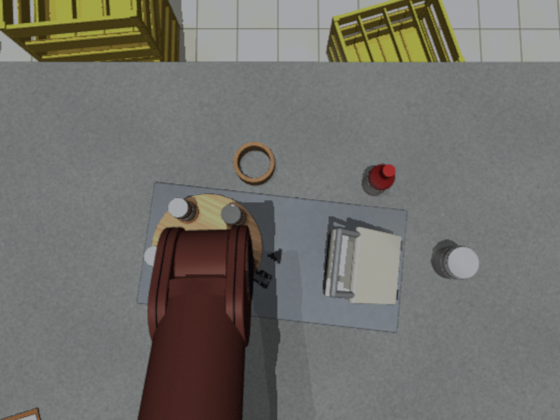

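The top view shows the lid open near (365,265) and the bystanders unmoved. The jar has about 18.3° left to go, by both hand heading and position.

```bash
python3 -m creep '[[[0.0002,0.0063,0],[0,0,-0.667]],[[0.0009,0.0125,0],[0,0,-1.333]],[[0.002,0.0187,0],[0,0,-2]],[[0.0035,0.0248,0],[0,0,-2.667]],[[0.0045,0.0283,0],[0,0,-3.05]],[[0.0045,0.0283,0],[0,0,-3.05]],[[0.0045,0.0283,0],[0,0,-3.05]],[[0.0045,0.0283,0],[0,0,-3.05]]]'
python3 - <<'E'
from h import *
import cv2
s=arm.state();print(s['tcp_pos'],s['ft_force'])
a=R.from_quat(s['orientation']).as_matrix()[:,0];print('tool x',np.degrees(np.arctan2(a[1],a[0])))
r=s['tcp_pos'][:2]-[.5365,.073];print(np.linalg.norm(r),np.degrees(np.arctan2(r[1],r[0])))
m=camera_model('wrist');p,d=camera('wrist');cv2.imwrite('pics/w9.png',p);np.save('pics/w9.npy',d);np.save('pics/w9m.npy',m,allow_pickle=True)
p,d=camera('scene');np.save('pics/s9.npy',d);cv2.imwrite('pics/s9f.png',p);cv2.imwrite('pics/s9.png',cv2.resize(p[120:290,130:430],None,fx=2.5,fy=2.5))
E
```

```text
t: 11.15
tcp_pos: [0.5277, -0.0144, 0.0869]
orientation: [0.747, 0.665, -0.001, -0.0]
ft_force: [-5.9, -3.8, 2.5]
finger_gap: 0.0394
[ 0.52765141 -0.01438855  0.0869258 ] [-5.89271129 -3.76056968  2.49701313]
tool x 83.29703773270887
0.08783539581700364 -95.78181654582366
```

View pics/w9.png

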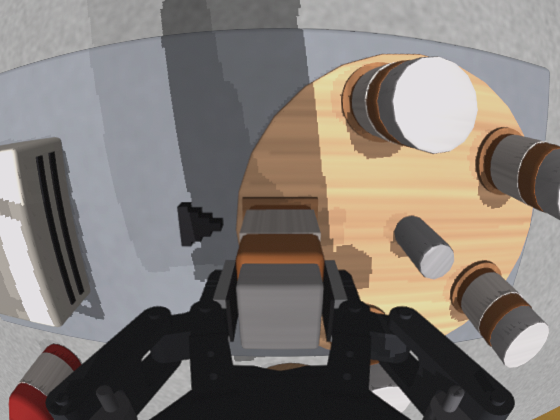

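View pics/s9.png

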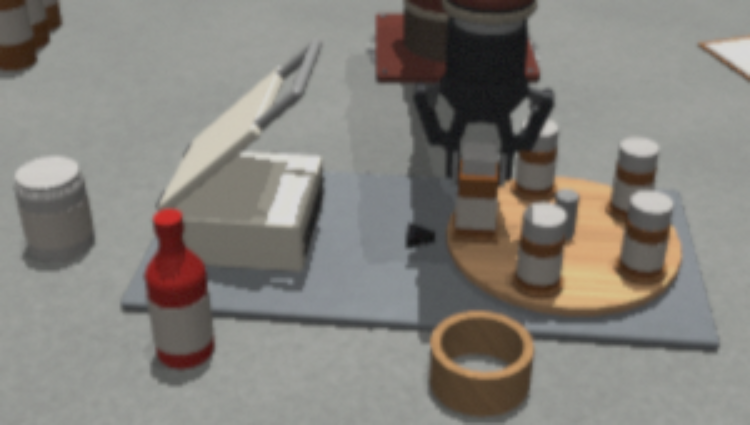

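Run:
```python
from h import *
import cv2
m=np.load('pics/w9m.npy',allow_pickle=True).item()
# arrow tip, tail corners ; post top; cap corners
t=wpx(m,222,224,z=.024)[:2];a=wpx(m,183,203,z=.024)[:2];b=wpx(m,184,246,z=.024)[:2]
print('tip',t,'tail',a,b,np.linalg.norm(a-b))
n=(t-(a+b)/2);print('arrow heading',np.degrees(np.arctan2(n[1],n[0])))
n2=np.array([-(b-a)[1],(b-a)[0]]);print('perp heading',np.degrees(np.arctan2(n2[1],n2[0])))
post=wpx(m,436,260,z=.08)[:2];print('post',post)
c=np.mean([wpx(m,u,v,z=.125)[:2] for u,v in[(240,265),(321,265),(318,347),(242,347)]],0)
print('cap',c,'post-tip',np.degrees(np.arctan2(*(post-t)[::-1])))
u=(post-t)/np.linalg.norm(post-t);r=c-t;print('along tip',r@u,'lateral',u[0]*r[1]-u[1]*r[0],np.linalg.norm(c-post))
```

```text
tip [ 0.52020173 -0.05296589] tail [ 0.50199547 -0.07757549] [ 0.53395858 -0.08409735] 0.03262169534992097
arrow heading 85.43617332831032
perp heading 78.46747968560737
post [0.5355373  0.07415639]
cap [ 0.52180497 -0.01292811] post-tip 83.12128165525722
along tip 0.03994159667822311 lateral 0.0032035410265216216 0.08816057702607295
```

The jar is 40 mm past the pointer's tip (41 expected) and about 3 mm off its line. I'll do one last lid and state check, then hand in.

Run:
```python
from h import *
d=np.load('pics/s9.npy')
# lid plate points near free edge in crop (270,95),(260,120),(215,125)
o=np.array([.5236,-.0455]);th=-.1137;Rm=np.array([[np.cos(th),-np.sin(th)],[np.sin(th),np.cos(th)]])
P=[]
for u,v in[(200,140),(215,145),(230,120),(245,105),(245,130),(205,165),(225,145)]:
    U,V=130+u/2.5,120+v/2.5;w=px2w('scene',U,V,d=d[int(V),int(U)]);l=Rm.T@(w[:2]-o);P.append([l[1],w[2]])
P=np.array(P);print(P.round(3),np.arctan(np.polyfit(P[:,0],P[:,1],1)[0]))
s=arm.state();print(s['t'],s['tcp_pos'],s['finger_gap'],s['ft_force'],abs(s['qvel']).max())
```

```text
[[-0.264  0.1  ]
 [-0.228  0.134]
 [-0.223  0.137]
 [-0.208  0.152]
 [-0.187  0.171]
 [-0.228  0.133]
 [-0.209  0.151]] 0.7502185157981699
11.25 [ 0.52766387 -0.014346    0.0869175 ] 0.03911966089580782 [-6.01603612 -2.78520172  3.48561044] 0.0018298171839318776
```

```bash
python3 -m creep '[[[0,0,0],[0,0,0]],[[0,0,0],[0,0,0]],[[0,0,0],[0,0,0]],[[0,0,0],[0,0,0]]]'; python3 -c "
from station import job_done
print(job_done())"
```

```text
t: 11.65
tcp_pos: [0.5277, -0.0144, 0.0869]
orientation: [0.747, 0.665, -0.001, -0.0]
ft_force: [-6.3, -3.5, 3.3]
finger_gap: 0.0396
the job is handed in; nothing more can be done
None
```

The job is handed in at 11.65 s; the interface gave no verdict. I raised the lid by its bar and let go. Then I gripped the square jar and turned the turntable about 82° anticlockwise until the jar stood at the front. The fingers still hold it.

Last checks:
- **Lid:** it stands at about 0.75 rad, by a plane fit to the scene camera's depth. The bar's height after release also gave about 0.75.
- **Jar position:** the wrist camera puts it 40 mm past the pointer's tip (41 mm expected) and about 3 mm off the pointer's line. The measured tool position is about 3 mm from my estimate of the front place. The cameras disagree by up to 5 mm on the turntable's axis and the jar, well inside the 15 mm allowed.
- **Grip:** the gap is 39.6 mm on the 40 mm jar with the grip set to 30 N. The arm was at rest (joint speeds at most 0.002 rad/s).
- **Other goods:** the sauce, can and tape looked unmoved in the pictures; I did not measure them.

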